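# Zero the pigment scale and hold its sprung cover at the index

### The job

Get the pigment scale ready for loading: with the cover still shut, turn the zero knob until its pointer stands on the broad zero block of the dial and let go of it. Then take the clear sprung cover by its bar handle, lift it until its pointer pin is level with the middle of the index tab on the side quadrant, and finish there, still holding the cover steady at that angle with the fingers (it shuts by itself if let go). Leave the index tab and everything else on the table where it is.

Things in the scene. Friction and masses are not known exactly. Their poses are not given: they have to be found in the camera images.
- scale: pigment scale fixed to the table: white and grey housing 220 mm (its x) by 300 mm (its y) with its flat deck 70 mm above the table. Origin at the centre of its underside; its -x side is the front, facing the robot; z up. The zero knob is on the right half (its -y), the clear cover over the weighing pan on the left half (its +y).
- knob_grip (a point): point on the zero knob's vertical axis at the height to grip it, 37 mm above the deck. The knob is a grey bar 52 mm long, 14 mm wide, its top 10 mm above this point, on a disc 58 mm across whose top is 26 mm below this point. This frame turns with the knob: the bar lies along its x axis and the pointer, a slim black nose 4 mm wide that reaches 46 mm from the axis (the bar has a white line on top on that side), is at the -x end.
- zero_knob (a joint): angle of the zero knob (rad), 0 when the pointer stands on the middle of the zero block, growing clockwise seen from above; range -0.7 to 1.5, starts between 0.45 and 1.3. Turns with light friction (0.04 N m) and stays where it is left. The zero block is 9 mm wide; the reading is good within about 0.1 rad.
- dial_zero (a point): centre of the zero block, a broad black 22 x 9 mm mark on the dial (all other ticks are thin), straight in front (scale's -x) of the knob's axis, 49 mm from it
- hinge (a point): middle of the cover's hinge axis, 74 mm above the table at the rear of the scale; fixed. The axis is this frame's y; the closed cover reaches 160 mm from it along this frame's -x. The cover is 136 mm wide (y).
- cover (a joint): opening angle of the cover (rad): 0 shut, growing as its front edge rises (turning about the hinge frame's +y); range 0 to 1.3. Spring and weight shut it: lifting at the bar takes about 3.5 N when shut, rising to about 6.5 N at 0.8 rad.
- cover_bar (a point): middle of the cover's bar handle: a steel round bar 10 mm thick, 90 mm between its end posts, parallel to the hinge, near its front edge. When shut it is 145 mm in front of (-x) and 44 mm above the hinge point; it moves on a circle about the hinge. This frame turns with the cover: y along the bar, z square to the cover. The top of the clear pane is 38 mm below the bar's centre. A round bar, it can turn between the fingers.
- index (a joint): angle of the index tab on the quadrant (rad), on the same scale as joint cover: when cover and index read the same, the cover's pin is level with the tab's middle. Clamped by friction; starts between 0.4 and 0.8.
- index_tab (a point): centre of the index tab: a black block 20 x 10 x 20 mm with a white middle line, clamped on the aluminium quadrant (arc of 125 mm radius about the hinge) at the left (+y) side of the cover, 129 mm from the hinge axis. Its frame is turned like the cover's frame at the marked angle. The cover's pointer is a black pin that sticks out of its left edge 107 mm from the hinge axis.
- deck_jar: closed glass pigment jar with black lid, 34 mm across, 42 mm high, standing on the scale's deck behind the zero knob; leave alone
- pigment_jar: closed amber glass jar with white lid, 44 mm across, 55 mm high, on the table to the left of the scale; leave alone
- brush: paint brush, 210 mm long, lying on the table in front of the scale (robot side); leave alone
- paint_tube: metal paint tube with white cap, 91 x 24 x 16 mm, lying on the table to the right of the scale; leave alone
- water_bottle: clear water bottle, 66 mm across, 210 mm high, standing farther back on the right; leave alone
- mug: white mug, 76 mm across, 85 mm high, on the left near the robot; leave alone
- paint_box: flat black and blue watercolour box, 230 x 120 x 28 mm, lying on the right; leave alone

How it is judged:
By the outcome, as a careful person would: the job done as asked, in the order asked, and still so for the second after the job is handed in, while the arm keeps its last pose, push and grip.
It also fails if it takes over 45 s, if anything falls off the work surface, if the arm or the gripper's body presses on something with over 40 N, if the wrist force passes 120 N, or if a joint passes its speed limit or range.

### The arm

A 6-joint arm with a two-finger parallel gripper is mounted at the origin on the work surface. World frame = base frame: x ahead of the robot, y to its left, z up, the work surface at z = 0. Lengths are in m, angles in rad, forces in N, time in s.
With the tool pointing down it reaches from about 0.3 to 0.875 m from the base axis. Payload 6.4 kg.
Tool frame: the origin (TCP) lies midway between the tips of the shut fingers; the grasp point (between the pads) lies 19 mm behind it; x points along the fingers, y is the direction in which the jaws open and shut, and the axes are right-handed (so a half turn about x gives the same grasp; the last joint's range is limited). The gripper opens to 85 mm and grips with 20 to 120 N. Pads are 22 mm wide; open, the fingers measure 114 mm over their backs; the gripper's body (76 mm by 85 mm) begins 54 mm behind the grasp point. The pads swing forward as they close: fully open they stand 13 mm farther back than shut.
Start: joints at [-1.322, 0.181, 1.607, -0, 1.354, -0.206], TCP at [0.253, -0.517, 0.231] pointing down, gripper open.
Joint ranges: [-2.99, 2.99], [-0.89, 2.07], [0.3, 2.58], [-1.14, 4.28], [0, 2.63], [-3.12, 3.12]. Speed limits (rad/s): [2.57, 2.57, 3.01, 3.14, 3.14, 3.14].

### API

Orientations are given as a unit quaternion [w, x, y, z].
In Python, from bench import ctrl gives the robot as it stands.
- The arm moves only by the tool step_arm, never from a script. Its argument "motion" is a list of rows, each a list of 7 numbers: the shift along the tool's x, y, z in mm, then the turn, a rotation vector about the tool's x, y, z in degrees, then the closure in counts, from 0 (fully open) to 255 (shut). In form: [[tx, ty, tz, rx, ry, rz, hand], ...]. A call has 1 to 10 rows; each row is the pose to reach, as a shift and turn from the pose commanded when the call began, along the tool's axes at that moment; what a row does not reach only later rows make up. A row lasts 1/8 s, in which the tool goes at most 62.5 mm and 10.7 degrees, less where a joint would pass 70% of its speed; a pose out of reach is approached as far as the arm can. A call with a gripper value outside its range is refused whole. The fingers move at their own pace and stop on an object; the grip force is fixed at half the most. Time passes only in rows, so rows that repeat a pose let the fingers close. It gives the time, the measured TCP pose, the force and the opening at its end, in the units of the state.
- ctrl.get_obs(): the state, without advancing time (a new reading comes with each control period).
- ctrl.camera(name): name is "side" or "top" or "wrist"; returns (picture, depth): 384x512x3 uint8, red, green, blue; 384x512 float32, m along the optical axis (not along the pixel's ray), 0 where there is no reading.
- ctrl.camera_info(name): a dict with "fx", "fy", "cx", "cy" (pixels), "T" (4x4, takes a point from camera to world coordinates); the wrist camera has in their place "hand_eye" (4x4, takes a point from camera to tool coordinates, whose origin is the TCP and whose axes are the tool frame's). Camera axes: x right, y down, z forward; pixel columns grow to the right and rows downward; lengths in m; the calibration is good to about 2 mm. A picture is of the moment at which its call begins: read the wrist's pose just before it. camera_info takes no time and is no camera call.
- ctrl.hand_in(): hands the job in, once; it reports no verdict.
The state is a dict: "time_s": time; "q": joint angles; "dq": joint speeds; "joint_efforts": joint torques, N m; "eef_pos": TCP position; "eef_rot": TCP orientation; "wrist_force": force on the tool from outside, world axes, zero at the start; "torque": the same for the moment, N m; "opening": opening from 0.0 (shut) to 1.0 (fully open).
Only numpy, scipy, OpenCV 4.12 (cv2) and the standard library are available. Lean on these libraries where they do the work, as an engineer would, in place of code of your own. Each camera call takes 0.05 s, during which the arm holds its last target. There are 200 camera calls.

## Working session

There is one attempt and no reset: what is moved stays moved. The work goes in short steps, Python scripts to look and compute and a tool call to move; the robot and the scene stay as the last step left them, time stands still between calls to the robot, and variables do not carry over. Pictures are saved under pics/ and viewed, about 8 in all and at most 12, crops included, and the job is handed in when it is done.

Besides the shell and the picture viewer there is one more tool, called after "Call:" as name([rows], argument=value, ...), one row to a line, values as JSON. step_arm: Moves the arm, as the interface text tells. Its arguments: {"type":"object","properties":{"motion":{"type":"array","items":{"type":"array","items":{"type":"number"}}}},"required":["motion"]}

```bash
mkdir -p pics; cat > h.py <<'E'
import numpy as np, cv2
from bench import ctrl
from scipy.spatial.transform import Rotation as R
def T_of(name,obs=None):
    i=ctrl.camera_info(name)
    if 'T' in i: return i,np.array(i['T'])
    o=obs or ctrl.get_obs(); q=o['eef_rot']
    M=np.eye(4); M[:3,:3]=R.from_quat([q[1],q[2],q[3],q[0]]).as_matrix(); M[:3,3]=o['eef_pos']
    return i,M@np.array(i['hand_eye'])
def ray(i,T,u,v):
    d=T[:3,:3]@np.array([(u-i['cx'])/i['fx'],(v-i['cy'])/i['fy'],1]); return T[:3,3],d
def onz(i,T,u,v,z):
    o,d=ray(i,T,u,v); return o+d*(z-o[2])/d[2]
def cloud(i,T,D):
    v,u=np.indices(D.shape); P=np.stack([(u-i['cx'])/i['fx']*D,(v-i['cy'])/i['fy']*D,D],-1)
    return P@T[:3,:3].T+T[:3,3]
def proj(i,T,p):
    c=T[:3,:3].T@(np.array(p)-T[:3,3]); return i['fx']*c[0]/c[2]+i['cx'],i['fy']*c[1]/c[2]+i['cy']
def snap(name,tag):
    o=ctrl.get_obs(); i,T=T_of(name,o); im,D=ctrl.camera(name)
    cv2.imwrite(f'pics/{tag}.png',cv2.cvtColor(im,cv2.COLOR_RGB2BGR)); np.savez(f'{tag}.npz',im=im,D=D,T=T,k=[i['fx'],i['fy'],i['cx'],i['cy']])
    return im,D,i,T
E
python3 - <<'E'
from h import *
a=snap('top','top0');b=snap('side','side0')
for x in(a,b): print(x[2]['fx'],np.round(x[3],3).tolist())
cv2.imwrite('pics/both.png',cv2.cvtColor(np.hstack([cv2.resize(a[0],(400,300)),cv2.resize(b[0],(400,300))]),cv2.COLOR_RGB2BGR))
print(ctrl.get_obs())
E
```

```text
462.5753226283818 [[-0.027, -0.999, 0.047, 0.45], [-0.999, 0.028, 0.021, -0.064], [-0.022, -0.047, -0.999, 1.403], [0.0, 0.0, 0.0, 1.0]]
456.3359727181073 [[-0.78, -0.419, 0.464, -0.138], [-0.626, 0.518, -0.583, 0.791], [0.004, -0.745, -0.667, 1.055], [0.0, 0.0, 0.0, 1.0]]
{'time_s': 0.1, 'q': array([-1.32229847e+00,  1.81492173e-01,  1.60790427e+00,  8.80307240e-07,
        1.35381280e+00, -2.06338800e-01]), 'dq': array([ 1.92947883e-04, -1.73119190e-03, -2.17769700e-03,  2.79865426e-05,
       -8.30005783e-04, -7.94900433e-04]), 'joint_efforts': array([ 7.77223595e-04, -4.45871902e+01, -3.52241349e+01, -1.48964659e-04,
        4.05000988e-03, -2.48401636e-05]), 'eef_pos': array([ 0.25247666, -0.51604783,  0.23046176]), 'eef_rot': array([-0.15885493, -0.68888804, -0.15999778,  0.68891153]), 'wrist_force': array([-1.99250032, -0.10730901,  0.05360554]), 'torque': array([ 0.03053832, -0.01247959,  0.01035863]), 'opening': 0.9968845688307314}
```

View pics/top0.png

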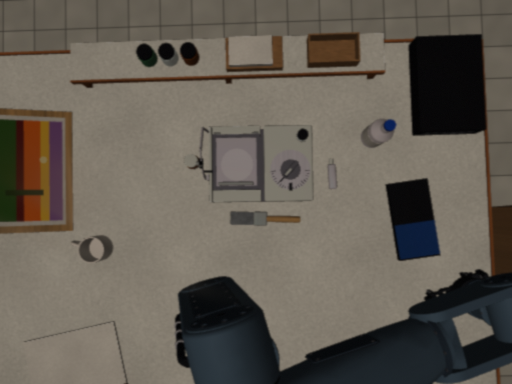

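View pics/side0.png

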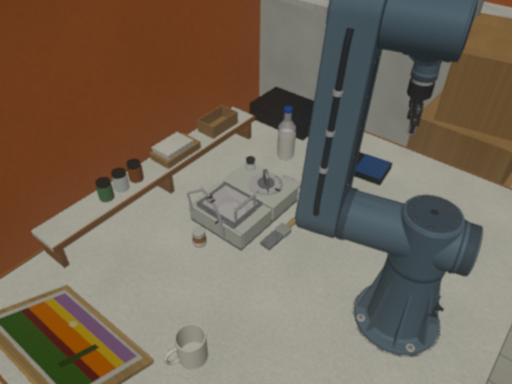

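The top view shows the scale at u 211–313, v 125–202, with the knob at about (290,168) and the cover on the left half. The side view shows the scale at about (245,205). Next I'll measure it from depth.

```bash
python3 - <<'E'
from h import *
z=np.load('top0.npz');im,D,T=z['im'],z['D'],z['T'];i=dict(zip(('fx','fy','cx','cy'),z['k']))
P=cloud(i,T,D)
m=((P[...,2]>.045)&(P[...,2]<.085)).astype(np.uint8); m[:, :195]=0;m[:,325:]=0;m[:110]=0;m[215:]=0
m=cv2.morphologyEx(m,cv2.MORPH_OPEN,np.ones((7,7)))
c=max(cv2.findContours(m,0,2)[0],key=cv2.contourArea); r=cv2.minAreaRect(c); print(r)
for b in cv2.boxPoints(r): print(b,onz(i,T,*b,.07).round(4))
print('center',onz(i,T,*r[0],.07), 'deck z',np.median(P[...,2][m>0]), 'table',np.median(P[260:270,100:180,2]))
# knob top
k=(P[...,2]>.1)&(P[...,2]<.13); k[:, :268]=0;k[:,305:]=0;k[:150]=0;k[195:]=0
print('knob pix',k.sum(), P[k].mean(0) if k.any() else '')
b=cv2.resize(im[115:210,195:330],None,fx=5.5,fy=5.5,interpolation=cv2.INTER_CUBIC)
cv2.imwrite('pics/topc.png',cv2.cvtColor(cv2.convertScaleAbs(b,alpha=1.3),cv2.COLOR_RGB2BGR))
E
```

```text
((288.16595458984375, 162.63568115234375), (75.81671142578125, 48.382266998291016), 88.66777801513672)
[263.1     125.30001] [ 0.6926 -0.0808  0.07  ]
[311.4692  124.17513] [ 0.6915 -0.2209  0.07  ]
[313.2319  199.97134] [ 0.4721 -0.2187  0.07  ]
[264.8627  201.09622] [ 0.4726 -0.0797  0.07  ]
center [ 0.58176212 -0.15008403  0.07      ] deck z 0.07174195678947282 table 0.0003931925930875657
knob pix 95 [ 0.56183736 -0.15458795  0.1167234 ]
```

View pics/topc.png

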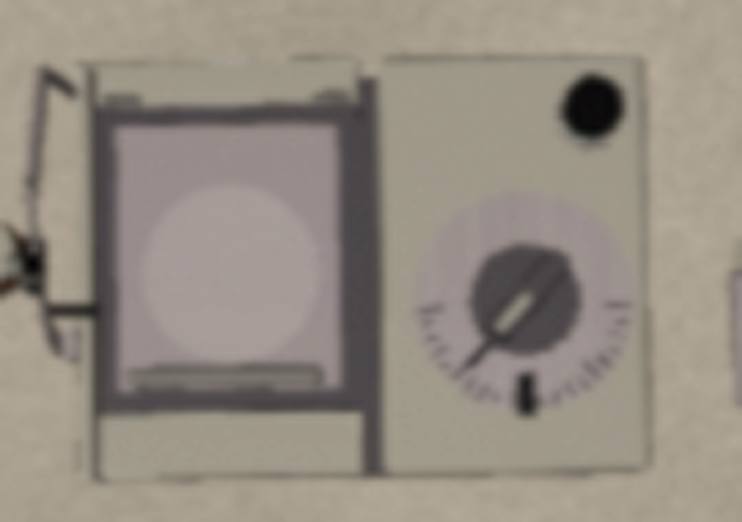

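The crop shows the zero block at (527,393), the knob at (525,298) and its pointer tip at (465,370). That puts the pointer about +0.69 rad clockwise. Next I'll plan the move above the knob.

```bash
cat >> h.py <<'E'
def down(yaw):  # tool x down, tool y along yaw
    x=np.array([0,0,-1.]); y=np.array([np.cos(yaw),np.sin(yaw),0]); return np.stack([x,y,np.cross(x,y)],1)
def plan(p,Rm):
    o=ctrl.get_obs(); q=o['eef_rot']; R0=R.from_quat([q[1],q[2],q[3],q[0]]).as_matrix()
    s=R0.T@(np.array(p)-o['eef_pos'])*1000; rv=R.from_matrix(R0.T@Rm).as_rotvec(degrees=True)
    return s.round(1),rv.round(1)
def st():
    o=ctrl.get_obs(); q=o['eef_rot']; M=R.from_quat([q[1],q[2],q[3],q[0]]).as_matrix()
    print('t',o['time_s'],'p',o['eef_pos'].round(4),'y',M[:,1].round(3),'x',M[:,0].round(3),'F',o['wrist_force'].round(1),'op',round(o['opening'],3),'q',o['q'].round(2))
E
python3 - <<'E'
from h import *
st()
z=np.load('top0.npz');T=z['T'];i=dict(zip(('fx','fy','cx','cy'),z['k']))
g=lambda u,v,h:onz(i,T,195+(u+.5)/5.5-.5,115+(v+.5)/5.5-.5,h).round(4)
print('disc',g(525,298,.081),'tip',g(465,370,.081),'zero',g(527,393,.071),'bar',g(225,376,.118),'pan R edge',g(377,270,.074), 'pin',g(48,309,.074))
print(ctrl.camera_info('wrist'))
for yaw in(0.88,.88-np.pi): print(plan([.562,-.1545,.26],down(yaw)))
E
```

```text
t 0.1 p [ 0.2525 -0.516   0.2305] y [ 0.439 -0.898 -0.002] x [-0.     0.002 -1.   ] F [-2.  -0.1  0.1] op 0.997 q [-1.32  0.18  1.61  0.    1.35 -0.21]
disc [ 0.5629 -0.1542  0.081 ] tip [ 0.5263 -0.1219  0.081 ] zero [ 0.5139 -0.1544  0.071 ] bar [0.5245 0.0012 0.118 ] pan R edge [ 0.5804 -0.0777  0.074 ] pin [0.5649 0.0955 0.074 ]
{'fx': 337.8890621584082, 'fy': 337.8890621584082, 'cx': 257.7512886730971, 'cy': 193.6582239513494, 'hand_eye': array([[ 4.21290360e-04, -3.22875438e-01,  9.46441374e-01,
        -1.42267517e-01],
       [ 9.99999905e-01,  2.78066875e-05, -4.35644758e-04,
         3.08188667e-04],
       [ 1.14341592e-04,  9.46441467e-01,  3.22875419e-01,
        -8.29128202e-02],
       [ 0.00000000e+00,  0.00000000e+00,  0.00000000e+00,
         1.00000000e+00]])}
(array([ -29.1, -188.9, -436.9]), array([-1.144e+02, -1.000e-01,  0.000e+00]))
(array([ -29.1, -188.9, -436.9]), array([65.6,  0. ,  0.1]))
```

Call:
step_arm([
  [-40,-20,-50,-10,0,0,0],
  [-60,-45,-100,-20,0,0,0],
  [-60,-70,-155,-31,0,0,0],
  [-60,-95,-210,-41,0,0,0],
  [-60,-120,-265,-52,0,0,0],
  [-60,-145,-320,-62,0,0,0],
  [-60,-165,-375,-73,0,0,0],
  [-60,-180,-420,-83,0,0,0],
  [-60,-189,-437,-94,0,0,0],
  [-60,-189,-437,-104,0,0,0],
])

```text
time_s: 1.35
eef_pos: [0.5627, -0.1529, 0.2905]
eef_rot: [0.642, 0.296, 0.643, -0.296]
wrist_force: [0.8, -0.7, 0.3]
opening: 0.999
```

Call:
step_arm([
  [0,0,0,-10.4,0,0,0],
  [0,0,0,-10.4,0,0,0],
  [0,0,0,-10.4,0,0,0],
])

```text
time_s: 1.72
eef_pos: [0.562, -0.1548, 0.291]
eef_rot: [0.665, 0.24, 0.665, -0.24]
wrist_force: [0.3, 0.6, 0.3]
opening: 1.001
```

```bash
python3 - <<'E'
from h import *
st(); im,D,i,T=snap('wrist','w1'); P=cloud(i,T,D)
z=P[...,2]; m=(z>.11)&(z<.122)&(abs(P[...,0]-.562)<.05)&(abs(P[...,1]+.155)<.05)
r=cv2.minAreaRect(P[m][:,:2].astype(np.float32)*1000); print(m.sum(),r, cv2.boxPoints(r).round(1).tolist(), z[m].mean())
print('exp',proj(i,T,[.562,-.1545,.118]))
E
```

```text
t 1.725 p [ 0.562  -0.1548  0.291 ] y [ 0.639  0.769 -0.   ] x [-0.  0. -1.] F [0.3 0.6 0.3] op 1.001 q [-0.47  0.16  1.52  0.    1.47 -1.35]
735 ((560.8627319335938, -155.0727996826172), (13.962160110473633, 51.147335052490234), 47.68581771850586) [[537.2999877929688, -143.0], [575.0999755859375, -177.5], [584.5, -167.10000610351562], [546.7000122070312, -132.6999969482422]] 0.1164200856022607
exp (np.float64(258.34959011071214), np.float64(169.50687999345672))
```

View pics/w1.png

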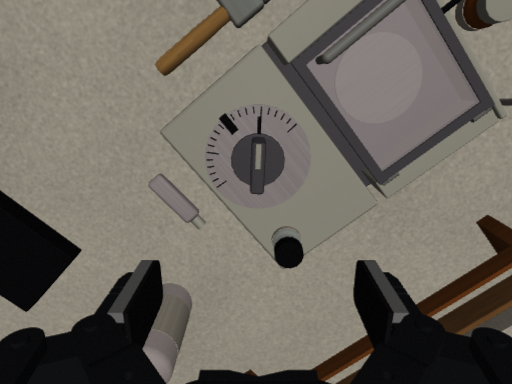

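The wrist view shows the bar at (258,165) with the pointer up at (260,118). The zero block is at (228,124) and the deck jar at (288,248), clear of the fingers. Next I'll work out the zero direction.

```bash
python3 - <<'E'
from h import *
z=np.load('w1.npz');im,T=z['im'],z['T'];i=dict(zip(('fx','fy','cx','cy'),z['k']))
g=cv2.cvtColor(im,cv2.COLOR_RGB2GRAY)
m=(g<45).astype(np.uint8); n,l,s,c=cv2.connectedComponentsWithStats(m)
k=[j for j in range(1,n) if s[j,4]>40 and 200<c[j][0]<300 and 90<c[j][1]<150]
for j in k:
    pts=np.argwhere(l==j)[:,::-1].astype(float); W=np.array([onz(i,T,u,v,.0705)[:2]*1000 for u,v in pts]); print(s[j],W.mean(0),cv2.minAreaRect(W.astype(np.float32)))
c=np.array([560.9,-155.1])
m=((g>50)&(g<95)).astype(np.uint8); m[:120]=0;m[200:]=0;m[:,:220]=0;m[:,300:]=0
e=cv2.findContours(cv2.morphologyEx(m,cv2.MORPH_OPEN,np.ones((5,5))),0,2)[0]
e=max(e,key=cv2.contourArea); (u,v),r=cv2.minEnclosingCircle(e); print('disc',u,v,r,onz(i,T,u,v,.081))
print(plan([.561,-.155,.089],down(.831)))
E
```

```text
[220 114  18  20 160] [ 512.55095773 -154.89160346] ((512.5346069335938, -154.9070587158203), (8.25412368774414, 21.24386978149414), 89.29185485839844)
[257 116   4  18  53] [ 534.66727255 -130.76365896] ((533.9931640625, -130.8571319580078), (3.207502841949463, 17.808700561523438), 50.23394775390625)
disc 247.0 158.5 23.690814971923828 [ 0.55253895 -0.16222141  0.081     ]
(array([202.1,  -0.7,  -0.6]), array([ 2.7, -0. ,  0. ]))
```

Call:
step_arm([
  [60,0,0,2.7,0,0,60],
  [120,-0.5,-0.5,2.7,0,0,60],
  [165,-0.7,-0.6,2.7,0,0,60],
  [190,-0.7,-0.6,2.7,0,0,60],
  [202,-0.7,-0.6,2.7,0,0,60],
  [202,-0.7,-0.6,2.7,0,0,60],
  [202,-0.7,-0.6,2.7,0,0,255],
  [202,-0.7,-0.6,2.7,0,0,255],
  [202,-0.7,-0.6,2.7,0,0,255],
  [202,-0.7,-0.6,2.7,0,0,255],
])

```text
time_s: 3.02
eef_pos: [0.5619, -0.1552, 0.0904]
eef_rot: [0.66, 0.255, 0.659, -0.255]
wrist_force: [-0.2, 0.5, 5.7]
opening: 0.154
```

Call:
step_arm([
  [0,0,0,0,0,0,255],
  [0,0,0,0,0,0,255],
])

```text
time_s: 3.28
eef_pos: [0.5619, -0.1552, 0.0904]
eef_rot: [0.66, 0.255, 0.659, -0.255]
wrist_force: [-0.5, 1.1, 5.8]
opening: 0.147
```

Call:
step_arm([
  [-1,0,0,-7,0,0,255],
  [-1,0,0,-14,0,0,255],
  [-1,0,0,-21,0,0,255],
  [-1,0,0,-28,0,0,255],
  [-1,0,0,-35,0,0,255],
  [-1,0,0,-42,0,0,255],
  [-1,0,0,-42,0,0,255],
  [-1,0,0,-42,0,0,255],
])

```text
time_s: 4.28
eef_pos: [0.5618, -0.1551, 0.0905]
eef_rot: [0.708, 0.002, 0.707, -0.002]
wrist_force: [3.6, -0.2, -2.1]
opening: 0.152
```

```bash
python3 - <<'E'
from h import *
st(); im,D,i,T=snap('wrist','w2')
E
```

```text
t 4.275 p [ 0.5618 -0.1551  0.0905] y [ 0.007  1.    -0.   ] x [ 0.001 -0.    -1.   ] F [ 3.6 -0.2 -2.1] op 0.152 q [-0.47  0.36  1.69  0.    1.09 -2.04]
```

View pics/w2.png

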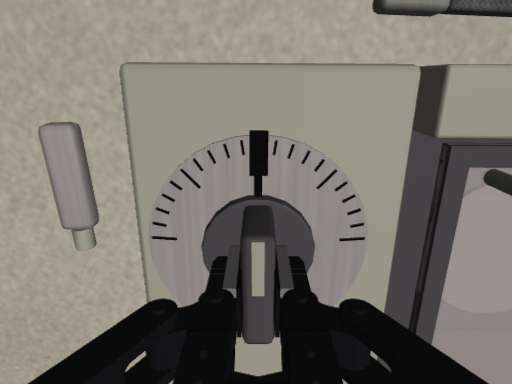

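The pointer at (259,185) now sits centred under the zero block at (259,152). Next I'll release the knob and rise.

Call:
step_arm([
  [-1,0,0,-0.3,0,0,120],
  [-1,0,0,-0.3,0,0,120],
  [-1,0,0,-0.3,0,0,120],
  [-15,0,0,0,0,0,60],
  [-50,0,0,0,0,0,60],
  [-100,0,0,0,0,0,60],
  [-150,0,0,0,0,0,60],
  [-150,0,0,0,0,0,60],
])

```text
time_s: 5.32
eef_pos: [0.564, -0.1563, 0.2469]
eef_rot: [0.71, -0.0, 0.704, -0.003]
wrist_force: [-0.3, -0.3, -0.0]
opening: 0.762
```

Call:
step_arm([
  [0,20,-5,10,0,0,60],
  [0,40,-10,20,0,0,60],
  [0,60,-15,30,0,0,60],
  [0,80,-20,40,0,0,60],
  [0,100,-25,50,0,0,60],
  [0,120,-30,60,0,0,60],
  [0,140,-34,70,0,0,60],
  [0,156,-37,80,0,0,60],
  [0,156,-37,90,0,0,60],
  [0,156,-37,90,0,0,60],
])

```text
time_s: 6.58
eef_pos: [0.5245, 0.0015, 0.24]
eef_rot: [-0.499, -0.5, -0.5, 0.501]
wrist_force: [-0.2, 0.1, 0.4]
opening: 0.767
```

```bash
python3 - <<'E'
from h import *
st(); im,D,i,T=snap('wrist','w3'); P=cloud(i,T,D)
z=P[...,2]; m=(z>.112)&(z<.128)&(abs(P[...,0]-.525)<.04)&(abs(P[...,1])<.07)
r=cv2.minAreaRect(P[m][:,:2].astype(np.float32)*1000); print(m.sum(),r,cv2.boxPoints(r).round(1).tolist(),np.percentile(z[m],[50,95]))
E
```

```text
t 6.575 p [0.5245 0.0015 0.24  ] y [ 1.    -0.002 -0.001] x [-0.001  0.    -1.   ] F [-0.2  0.1  0.4] op 0.767 q [-0.22  0.06  1.72 -0.    1.36 -0.22]
1378 ((523.4662475585938, 1.0106544494628906), (97.56289672851562, 9.60748291015625), 89.49584197998047) [[518.2000122070312, -47.70000076293945], [527.7999877929688, -47.79999923706055], [528.7000122070312, 49.70000076293945], [519.0999755859375, 49.79999923706055]] [0.12147705 0.12290974]
```

View pics/w3.png

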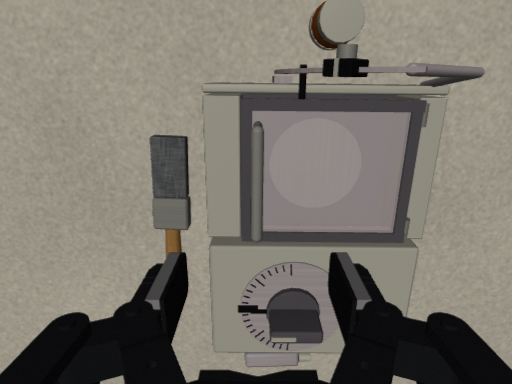

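The wrist view shows the pointer on the zero block at (248,309), the bar at (257,180), the pin at (302,80) and the index tab at (347,68). The bar is centred on the jaws. Next I'll estimate the tab angle from depth and plan the grasp.

```bash
python3 - <<'E'
from h import *
z=np.load('w3.npz');im,D,T=z['im'],z['D'],z['T'];i=dict(zip(('fx','fy','cx','cy'),z['k']))
P=cloud(i,T,D);g=cv2.cvtColor(im,cv2.COLOR_RGB2GRAY)
q=P[55:82,318:372];m=(g[55:82,318:372]<60)&(q[...,2]>.09)&(q[...,2]<.25)
t=q[m]; print(m.sum(),np.percentile(t,[2,50,98],axis=0).round(4).tolist())
H=np.array([.6685,.074]); a=np.arctan2(t[:,2]-H[1],H[0]-t[:,0]);r=np.hypot(t[:,2]-H[1],H[0]-t[:,0])
print(np.percentile(a,[2,10,50,90,98]).round(3),np.percentile(r,[2,10,50,90,98]).round(4))
print(plan([.5235,.001,.0995],down(-.008)))
s=np.load('side0.npz');Ts=s['T'];k=dict(zip(('fx','fy','cx','cy'),s['k']))
for th in(.4,.5,.6,.7,.8):
  p=[H[0]-.129*np.cos(th),np.median(t[:,1]),H[1]+.129*np.sin(th)]; print(th,proj(i,T,p),proj(k,Ts,p))
u,v=map(int,proj(k,Ts,[.57,.1,.14]));im=s['im'][v-40:v+50,u-60:u+75]
print(u,v);cv2.imwrite('pics/s0c.png',cv2.cvtColor(cv2.resize(im,None,fx=5,fy=5,interpolation=cv2.INTER_CUBIC),cv2.COLOR_RGB2BGR))
E
```

```text
672 [[0.5641, 0.0856, 0.1645], [0.5751, 0.0907, 0.1727], [0.5894, 0.0952, 0.1781]]
[0.716 0.734 0.831 0.857 0.861] [0.1212 0.126  0.1377 0.1389 0.1394]
(array([140.5,  -1. ,   0.3]), array([ 0.4, -0. ,  0. ]))
0.4 (np.float64(292.97459052580723), np.float64(68.96854045909312)) (np.float64(218.791080328232), np.float64(212.67411823036537))
0.5 (np.float64(302.84353459468855), np.float64(68.49751517430354)) (np.float64(217.18717551460819), np.float64(208.99026719751018))
0.6 (np.float64(315.2816567386767), np.float64(68.0023369696205)) (np.float64(215.29582562304128), np.float64(205.2685445398212))
0.7 (np.float64(330.42246472431646), np.float64(67.48921538467071)) (np.float64(213.13737267601937), np.float64(201.55393915164495))
0.8 (np.float64(348.3276701115302), np.float64(66.96665418282427)) (np.float64(210.736350125834), np.float64(197.89204200831657))
211 207
```

View pics/s0c.png

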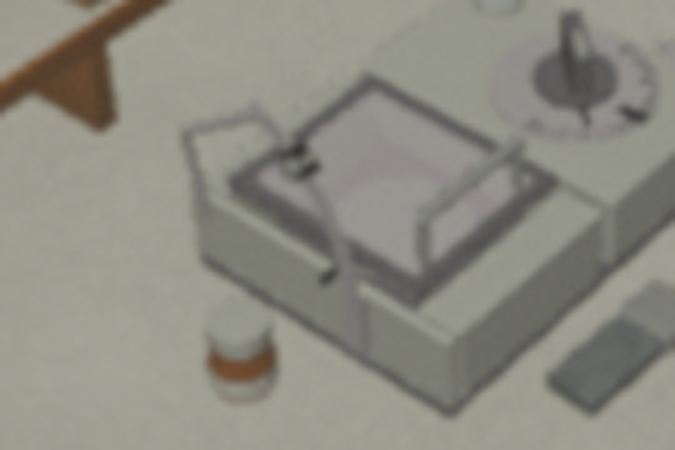

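The side crop, taken before the knob was turned, puts the tab at (302,163). That agrees with an angle of about 0.77 rad. Next I'll grasp the bar.

Call:
step_arm([
  [60,-0.5,0,0.4,0,0,60],
  [105,-1,0.3,0.4,0,0,60],
  [130,-1,0.3,0.4,0,0,60],
  [140,-1,0.3,0.4,0,0,60],
  [140,-1,0.3,0.4,0,0,60],
  [140,-1,0.3,0.4,0,0,255],
  [140,-1,0.3,0.4,0,0,255],
  [140,-1,0.3,0.4,0,0,255],
  [140,-1,0.3,0.4,0,0,255],
  [140,-1,0.3,0.4,0,0,255],
])

```text
time_s: 7.88
eef_pos: [0.5235, 0.0009, 0.1008]
eef_rot: [-0.497, -0.502, -0.497, 0.503]
wrist_force: [-3.8, -0.1, 5.3]
opening: 0.091
```

```bash
python3 - <<'E'
from h import *
st()
z=np.load('w3.npz');im,D,T=z['im'],z['D'],z['T'];i=dict(zip(('fx','fy','cx','cy'),z['k']))
P=cloud(i,T,D);g=cv2.cvtColor(im,cv2.COLOR_RGB2GRAY)
q=P[55:82,318:372];t=q[(q[...,2]>.09)&(q[...,2]<.25)]
H=np.array([.6685,.074]); a=np.arctan2(t[:,2]-H[1],H[0]-t[:,0]);r=np.hypot(t[:,2]-H[1],H[0]-t[:,0])
m=(r>.1355)&(r<.142);print(m.sum(),np.percentile(a[m],[1,5,50,95,99]).round(3))
R0=np.hypot(.145,.044);a0=np.arctan2(.044,.145); b0=np.array([-R0*np.cos(a0),R0*np.sin(a0)])
for th in np.arange(0,.83,.06): b=np.array([-R0*np.cos(a0+th),R0*np.sin(a0+th)])-b0; print(round(th,2),'dx %.1f dz %.1f'%(b[0]*1000,b[1]*1000))
E
```

```text
t 7.875 p [0.5235 0.0009 0.1008] y [ 1.    -0.011 -0.001] x [-0.001 -0.    -1.   ] F [-3.8 -0.1  5.3] op 0.091 q [-0.23  0.23  1.84 -0.    1.07 -0.21]
578 [0.709 0.718 0.79  0.85  0.854]
0.0 dx 0.0 dz 0.0
0.06 dx 2.9 dz 8.6
0.12 dx 6.3 dz 17.0
0.18 dx 10.2 dz 25.2
0.24 dx 14.6 dz 33.2
0.3 dx 19.5 dz 40.9
0.36 dx 24.8 dz 48.3
0.42 dx 30.5 dz 55.3
0.48 dx 36.7 dz 62.0
0.54 dx 43.3 dz 68.3
0.6 dx 50.2 dz 74.2
0.66 dx 57.4 dz 79.7
0.72 dx 65.0 dz 84.7
0.78 dx 72.9 dz 89.3
```

Call:
step_arm([
  [-8.6,2.9,0,0,0,0,255],
  [-17,6.3,0,0,0,0,255],
  [-25.2,10.2,0,0,0,0,255],
  [-33.2,14.6,0,0,0,0,255],
  [-40.9,19.5,0,0,0,0,255],
  [-48.3,24.8,0,0,0,0,255],
  [-55.3,30.5,0,0,0,0,255],
  [-62,36.7,0,0,0,0,255],
  [-68.3,43.3,0,0,0,0,255],
  [-74.2,50.2,0,0,0,0,255],
])

```text
time_s: 9.12
eef_pos: [0.5705, 0.0003, 0.1752]
eef_rot: [-0.495, -0.5, -0.5, 0.505]
wrist_force: [-18.9, -2.0, 10.6]
opening: 0.088
```

Call:
step_arm([
  [-3,4,0,0,0,0,255],
  [-5.5,7.2,0,0,0,0,255],
  [-5.5,7.2,0,0,0,0,255],
  [-5.5,7.2,0,0,0,0,255],
])

```text
time_s: 9.62
eef_pos: [0.5787, 0.0002, 0.182]
eef_rot: [-0.496, -0.501, -0.499, 0.504]
wrist_force: [-19.2, -1.3, 14.3]
opening: 0.093
```

```bash
python3 - <<'E'
from h import *
st(); im,D,i,T=snap('wrist','w4')
b=[.6685-.1515*np.cos(.2946+.66),.1+0*.1,.074+.1515*np.sin(.2946+.66)]
for th in(.66,.72,.78,.84): print(th,proj(i,T,[.6685-.107*np.cos(th),.085,.074+.107*np.sin(th)]),proj(i,T,[.6685-.129*np.cos(th),.09,.074+.129*np.sin(th)]))
E
```

```text
t 9.625 p [5.787e-01 2.000e-04 1.820e-01] y [ 1.    -0.011 -0.006] x [-0.006 -0.001 -1.   ] F [-19.2  -1.3  14.3] op 0.093 q [-0.2   0.24  1.64 -0.    1.27 -0.19]
0.66 (np.float64(267.0905913288633), np.float64(74.35486836417486)) (np.float64(230.90544451959218), np.float64(63.26588582372386))
0.72 (np.float64(275.4468237480282), np.float64(74.15628471383238)) (np.float64(240.6368694153148), np.float64(62.59341908069709))
0.78 (np.float64(284.8404131610282), np.float64(73.94560503319792)) (np.float64(251.92412875586962), np.float64(61.89171206739999))
0.84 (np.float64(295.27983103307224), np.float64(73.72357348239399)) (np.float64(264.829970739162), np.float64(61.1644726989156))
```

View pics/w4.png

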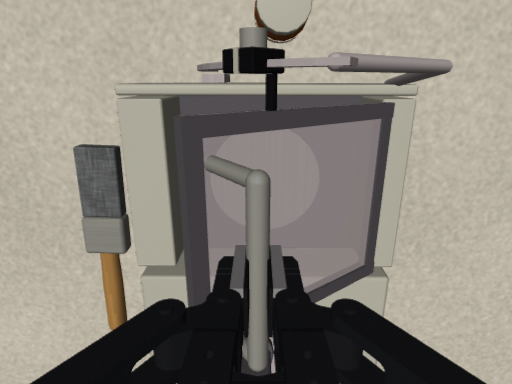

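The wrist view shows the pin at u≈271 (v 75–107) and the tab at about (253,62), so the cover is a little below the tab. The wrist force suggests I'm pressing inward. Next I'll measure both angles from depth.

```bash
cat > pt.py <<'E'
from h import *
def an(f,H=(.6685,.074),pin=(74,100,262,282),tab=(46,76,218,290)):
    z=np.load(f);im,D,T=z['im'],z['D'],z['T'];i=dict(zip(('fx','fy','cx','cy'),z['k']))
    P=cloud(i,T,D);g=cv2.cvtColor(im,cv2.COLOR_RGB2GRAY)
    for n,(a,b,c,d),lo in(('pin',pin,.0),('tab',tab,.13)):
        q=P[a:b,c:d];m=(g[a:b,c:d]<55)&(q[...,2]>.07)
        t=q[m];r=np.hypot(t[:,2]-H[1],H[0]-t[:,0]);A=np.arctan2(t[:,2]-H[1],H[0]-t[:,0]);k=(r>lo)&(r<.145)
        print(n,k.sum(),'xyz',np.median(t[k],0).round(4),'r',np.percentile(r[k],[5,50,95]).round(4),'ang',np.percentile(A[k],[2,5,50,95,98]).round(3))
E
python3 - <<'E'
from pt import *
an('w3.npz',pin=(66,96,298,307),tab=(55,82,318,372))
an('w4.npz')
E
```

```text
pin 162 xyz [0.5621 0.0798 0.08  ] r [0.1039 0.1066 0.109 ] ang [0.03  0.038 0.056 0.069 0.072]
tab 555 xyz [0.5739 0.0905 0.1737] r [0.1317 0.138  0.1392] ang [0.716 0.719 0.816 0.855 0.856]
pin 288 xyz [0.5859 0.0789 0.1432] r [0.1052 0.1081 0.1096] ang [0.67  0.675 0.7   0.712 0.715]
tab 944 xyz [0.5755 0.0904 0.1742] r [0.1311 0.1379 0.1389] ang [0.718 0.724 0.833 0.856 0.858]
```

Call:
step_arm([
  [-3,-1,0,0,0,0,255],
  [-6,3,0,0,0,0,255],
  [-9,8,0,0,0,0,255],
  [-12,13,0,0,0,0,255],
  [-12,13,0,0,0,0,255],
  [-12,13,0,0,0,0,255],
])

```text
time_s: 10.42
eef_pos: [0.5932, 0.0, 0.1921]
eef_rot: [-0.496, -0.502, -0.498, 0.504]
wrist_force: [-8.2, -1.9, 0.5]
opening: 0.085
```

```bash
python3 - <<'E'
from pt import *
st(); im,D,i,T=snap('wrist','w5'); 
b=im[30:130,190:330]; cv2.imwrite('pics/w5c.png',cv2.cvtColor(cv2.resize(b,None,fx=5,fy=5,interpolation=cv2.INTER_CUBIC),cv2.COLOR_RGB2BGR))
s=snap('side','side5')
E
```

```text
t 10.425 p [0.5932 0.     0.1921] y [ 1.    -0.011 -0.003] x [-0.003 -0.    -1.   ] F [-8.2 -1.9  0.5] op 0.085 q [-0.2   0.26  1.59 -0.    1.29 -0.19]
```

View pics/w5c.png

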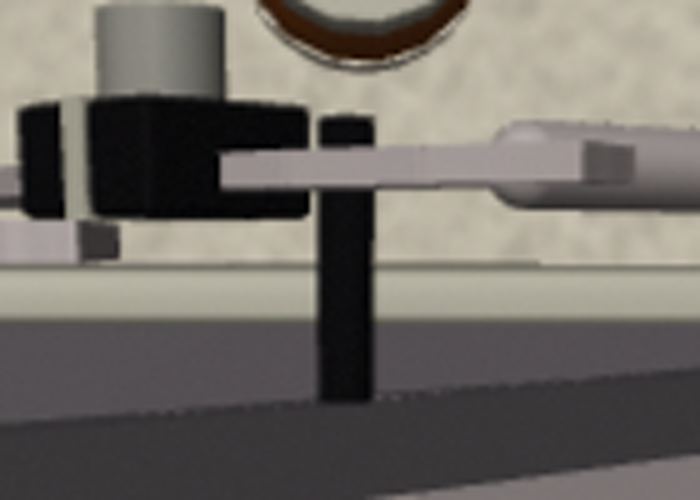

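The crop shows the tab's white middle line at (77,160) and the pin spanning u 318–375, centred on 346. I'll cast rays from both onto circles about the hinge axis.

```bash
cat > ra.py <<'E'
from pt import *
from scipy.optimize import brentq
def ang(f,u,v,r,H):
    z=np.load(f);T=z['T'];i=dict(zip(('fx','fy','cx','cy'),z['k'])); o,d=ray(i,T,u,v)
    s=brentq(lambda s:np.hypot(o[0]+s*d[0]-H[0],o[2]+s*d[2]-H[1])-r,.02,np.argmin([np.hypot(o[0]+s*d[0]-H[0],o[2]+s*d[2]-H[1]) for s in np.arange(0,.6,.002)])*.002)
    p=o+s*d; return round(float(np.arctan2(p[2]-H[1],H[0]-p[0])),4),p.round(4)
E
python3 - <<'E'
from ra import *
c=lambda u,v:(190+(u+.5)/5-.5,30+(v+.5)/5-.5)
for H in((.6685,.074),(.6705,.074),(.6685,.076)):
  print(H,'line',ang('w5.npz',*c(77,160),.139,H),'pin',ang('w5.npz',*c(346,300),.107,H),ang('w5.npz',*c(346,125),.107,H))
an('w5.npz',pin=(70,105,255,264),tab=(50,74,192,252))
print('closed pin w3',ang('w3.npz',302.5,88,.107,(.6685,.074)))
E
```

```text
(0.6685, 0.074) line (0.7867, array([0.5703, 0.0903, 0.1724])) pin (0.804, array([0.5943, 0.0774, 0.1511])) (0.8063, array([0.5944, 0.0942, 0.1512]))
(0.6705, 0.074) line (0.7625, array([0.57  , 0.0904, 0.17  ])) pin (0.7777, array([0.5943, 0.0773, 0.1491])) (0.7801, array([0.5944, 0.0943, 0.1493]))
(0.6685, 0.076) line (0.7902, array([0.5707, 0.0902, 0.1748])) pin (0.8041, array([0.5943, 0.0775, 0.1531])) (0.8063, array([0.5944, 0.0941, 0.1532]))
pin 313 xyz [0.5944 0.0787 0.1525] r [0.1058 0.1082 0.1096] ang [0.796 0.798 0.815 0.826 0.829]
tab 797 xyz [0.5761 0.0902 0.1742] r [0.131  0.1378 0.1388] ang [0.717 0.724 0.838 0.856 0.859]
closed pin w3 (0.0995, array([0.562 , 0.0766, 0.0846]))
```

The pin reads about 0.804 and the tab about 0.787, so I'll lower the cover slightly.

Call:
step_arm([
  [1,-2,0,0,0,0,255],
  [1,-2,0,0,0,0,255],
  [1,-2,0,0,0,0,255],
  [1,-2,0,0,0,0,255],
])

```text
time_s: 11.02
eef_pos: [0.5911, 0.0001, 0.1909]
eef_rot: [-0.496, -0.502, -0.498, 0.504]
wrist_force: [-7.3, -2.2, -1.7]
opening: 0.085
```

```bash
python3 - <<'E'
from ra import *
st(); im,D,i,T=snap('wrist','w6'); t=snap('top','top6'); s=snap('side','side6')
g=cv2.cvtColor(im,cv2.COLOR_RGB2GRAY)
H=(.6685,.074)
for v in(75,85,92):
  x=np.where(g[v,240:285]<45)[0]+240; x=x[(x>245)]; print('pin row',v,x.min(),x.max(),ang('w6.npz',(x.min()+x.max())/2,v,.107,H))
for v in(58,62,66):
  r=g[v,194:225].astype(float); w=np.clip(r-90,0,None)*(np.arange(194,225)<216); u=(w*np.arange(194,225)).sum()/w.sum(); print('line',v,u,ang('w6.npz',u,v,.139,H))
a=cv2.resize(s[0][155:255,150:290],(560,400),interpolation=cv2.INTER_CUBIC)
b=cv2.resize(im[40:110,190:290],(560*10//10//2+0,196),interpolation=cv2.INTER_CUBIC)
tp=cv2.resize(t[0][115:210,195:330],(240,169),interpolation=cv2.INTER_CUBIC)
C=np.zeros((596,800,3),np.uint8); C[:400,:560]=a; C[400:,:280]=b; C[:169,560:]=tp
cv2.imwrite('pics/c6.png',cv2.cvtColor(C,cv2.COLOR_RGB2BGR))
E
```

```text
t 11.025 p [5.911e-01 1.000e-04 1.909e-01] y [ 1.    -0.011 -0.004] x [-0.004 -0.    -1.   ] F [-7.3 -2.2 -1.7] op 0.085 q [-0.2   0.26  1.6  -0.    1.29 -0.19]
pin row 75 256 265 (0.7889, array([0.5931, 0.0846, 0.1499]))
pin row 85 256 265 (0.7884, array([0.5931, 0.0797, 0.1499]))
pin row 92 256 265 (0.788, array([0.593 , 0.0763, 0.1499]))
line 58 200.65660377358492 (0.7399, array([0.5658, 0.092 , 0.1677]))
line 62 200.92612612612612 (0.7401, array([0.5659, 0.0903, 0.1677]))
line 66 204.10933333333332 (0.7571, array([0.5675, 0.0886, 0.1695]))
```

View pics/c6.png

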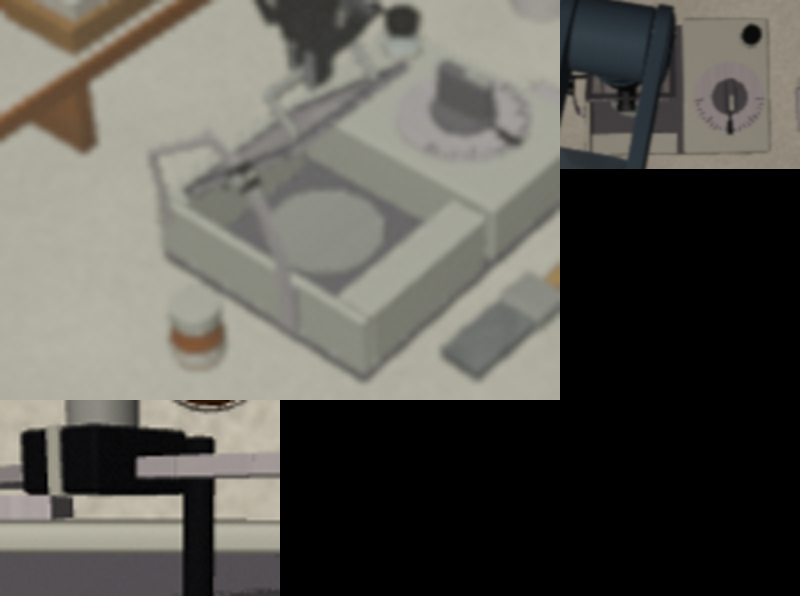

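The combined view shows the pin overlapping the tab's middle and the knob pointer on the zero block in the top inset. The automatic line detection picked up background to the left of the tab. I'll redo it from the visible line at u≈209.1, then hand in if it agrees.

```bash
python3 - <<'E'
from ra import *
im=np.load('w6.npz')['im'];g=cv2.cvtColor(im,cv2.COLOR_RGB2GRAY).astype(float)
for v in(56,60,64):
  u=np.arange(203,216);w=np.clip(g[v,203:216]-60,0,None); c=(w*u).sum()/w.sum(); print(c,ang('w6.npz',c,v,.139,(.6685,.074))[0])
a=np.median([ang('w6.npz',(w*np.arange(203,216)).sum()/w.sum(),v,.139,(.6685,.074))[0] for v in range(54,70) for w in [np.clip(g[v,203:216]-60,0,None)]])
st()
if abs(a-.7885)<.015: print('hand in',a,ctrl.hand_in())
st()
E
```

```text
208.65027322404373 0.7848
208.7336956521739 0.7841
208.83937823834196 0.7835
t 11.175 p [5.911e-01 1.000e-04 1.909e-01] y [ 1.    -0.011 -0.004] x [-0.004 -0.    -1.   ] F [-7.4 -3.5 -0.8] op 0.086 q [-0.2   0.26  1.6  -0.    1.29 -0.19]
the job is handed in; nothing more can be done
hand in 0.784 None
the job is handed in; nothing more can be done
```

I turned the zero knob about 0.73 rad, so its pointer stands on the zero block, and let go of it with the cover still shut. I then lifted the cover by its bar and handed the job in at about 11.2 s, with the arm still holding the cover.

- **Knob:** close wrist views before and after release show the pointer on the zero block, and a later top view agrees.
- **Cover:** the last wrist view puts the pin at 0.788 rad and the tab's middle line at 0.784 rad. The arm was still, and the wrist force was about 8 N, close to the cover's own pull.
- **Index tab:** it read the same before and after the lift. I touched nothing else on purpose and saw nothing displaced in the last pictures, though the arm hid part of the top view.

**Checks that disagreed:**
- The cover angle worked out from the tool position alone came out about 0.03 rad lower. I trusted the camera comparison, which sees the pin and tab together.
- My first automatic reading of the tab's line caught background, so I redid it.
- Partway through the lift the wrist force reached about 24 N because I was pressing toward the hinge. I eased that off.

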